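# Set the ratchet board holder to a circuit board

### The job

Set the ratchet board holder to the width of the circuit board lying in it: slide the moving jaw in until the board is just nipped between the two jaws, then lift the pawl off the rack and ease the jaw back so that about 5 mm of play is left and boards of this batch can be dropped in and lifted out freely. Let the pawl drop onto the rack again, leave the board standing in the holder, and do not squeeze the board hard or shift the other things on the bench.

Things in the scene. Friction and masses are not known exactly. Their poses are not given: they have to be found in the camera images.
- holder: aluminium base plate of the holder, 250 x 100 mm, 12 mm thick, screwed down. Origin: centre of its underside, on the bench. x axis = the track, +x = closing direction of the moving jaw; z up. A channel 18 mm wide along its middle holds a steel saw-tooth rack (pitch 6 mm, teeth 2.4 mm high, tops just below the plate's top face)
- fence: rear jaw, bolted near the +x end of the holder (where along the track differs each time; it does not give way): grey, 80 mm wide, 28 mm high, rubber-lined. Origin: foot of its rubber face, at the middle, on the plate's top face, 12 mm above the bench. Axes as the holder's; the face looks to -x
- jaw: moving jaw: grey plate 70 mm wide, 28 high, 11 thick, on a carriage. Origin: foot of its rubber face, middle, 12 mm above the bench; axes as the holder's; looks to +x. Slides along holder x with 2 N friction, stays where left. To +x the pawl clicks over the rack (1-3 N more); to -x the ratchet holds it unless the pawl is lifted. Distance to the fence origin = gap, 60 mm when the board is nipped
- thumb_grip (a point): upright grey thumb grip on the moving jaw's carriage, to slide it by: 26 mm wide across the track (holder y), 16 mm along it. The point is its middle, 62 mm above the bench, 16 mm behind the jaw's face; its top is at 78 mm, and beside it is free space down to the jaw plate's top, 40 mm above the bench
- pawl_knob (a point): centre of the black knob at the pawl's free end: a cylinder of 14 mm diameter, 18 mm long along the track (holder x), 40 mm above the bench with the pawl down; 53 mm behind the jaw's face (to -x), 46 mm to +y of the track's middle. Free space round it down to the plate, 12 mm above the bench; 33 mm free before the jaw plate in front. Lifted and moved along the track, it carries the jaw with it
- pawl_hinge (a point): hinge of the pawl on the carriage: its axis runs along the holder's x through this point, 30 mm above the bench, 24 mm to -y of the track's middle. The knob is 70 mm to +y of it and 10 mm higher when the pawl is down. The hinge rides with the jaw
- pawl (a joint): angle of the pawl: 0 to 0.12 = lying on the rack (low in a tooth gap, 0.12 on a tooth's top), growing as the knob is lifted, 0.9 at most. Above 0.14 it is clear of the rack (knob raised 10 mm). It drops by its own weight when let go
- board: green circuit board, 60 mm along the track, 90 mm across, standing loose on four 13 mm standoffs on the holder's plate between the jaws; 2 mm thick, edges 25 to 27 mm above the bench, parts on it up to 36 mm. Origin: centre of its underside at the standoffs' feet; x along the track when square. About 50 g; the moving jaw pushes it along and squares it against the fence
- hex_set: bystander: black folding hex key set, 35 x 94 x 26 mm, lying on the bench; origin at the centre of its underside
- tin: bystander: round yellow flux tin, 53 mm diameter, 22 mm high; origin at the centre of its underside
- driver: bystander: yellow screwdriver, 176 mm long, lying on the bench; origin at the centre of its underside
There are look-alikes about, which are no part of the job. There is more than one size of the board; the one meant has the size given above.

How it is judged:
By the outcome, as a careful person would: the job done as asked, in the order asked, and still so for the second after the job is handed in, with the robot touching nothing.
It also fails if it takes over 64 s, if anything falls off the work surface, if the arm or the gripper's body presses on something with over 40 N, if the wrist force passes 120 N, or if a joint passes its speed limit or range.

### The arm

A 6-joint arm with a two-finger parallel gripper is mounted at the origin on a cart in front of the work surface, level with it; the furniture and walls round the work are solid. World frame = base frame: x ahead of the robot, y to its left, z up, the work surface at z = 0. Lengths are in m, angles in rad, forces in N, time in s.
With the tool pointing down it reaches from about 0.4 to 0.825 m from the base axis. Payload 7 kg.
Tool frame: the origin (TCP) lies at the very end of the fingers, on their centre line; the grasp point (between the pads) lies 19 mm behind it (arm.grip_point_offset is the distance from the TCP to the grasp point, in m); z points along the fingers, y is the line along which they close (so a half turn about z gives the same grasp; the last joint's range is limited). The gripper opens to 88 mm and grips with 3 to 60 N. Pads are 19 mm wide; open, the fingers measure 130 mm over their backs; the gripper's body (78 mm by 193 mm) begins 47 mm behind the grasp point.
Start: joints at [1.635, 0.359, 0.012, 0, -1.224, -0.288], TCP at [0.15, 0.658, 0.227] pointing down, gripper open.
Joint ranges: [-3.07, 3.07], [-1.43, 2.12], [-1.02, 1.25], [-3.03, 1.67], [-3.05, -0], [-3.03, 3.03]. Speed limits (rad/s): [2.39, 2.39, 3.01, 3.14, 3.14, 3.14].

### API

Orientations are given as [roll, pitch, yaw] about the fixed x, y, z axes, in that order (R = Rz(yaw) Ry(pitch) Rx(roll)).
In Python, from station import arm, cams gives the robot as it stands.
- The arm moves only by the shell command python3 -m handwheel 'ROWS' [FORCE]. ROWS is JSON, a list that holds one entry, the list of rows, each a list of 7 numbers: the shift along the tool's x, y, z normalised to -1 to 1, where 1 is 0.08 m, then the turn, a rotation vector about the tool's x, y, z normalised to -1 to 1, where 1 is 0.5 rad, then the closure in counts, from 0 (fully open) to 255 (shut). In form: [[[x, y, z, wx, wy, wz, hand], ...]]. A call has 1 to 5 rows; each row is the pose to reach, as a shift and turn from the pose commanded when the call began, along the tool's axes at that moment; what a row does not reach only later rows make up. A row lasts 1/8 s, in which the tool goes at most 62.5 mm and 10.7 degrees, less where a joint would pass 70% of its speed; a pose out of reach is approached as far as the arm can. A call with a number of a shift or a turn outside -1 to 1 is refused whole. A call with a gripper value outside its range is refused whole. The fingers move at their own pace and stop on an object; FORCE is the grip in N (left out, the last holds). Time passes only in rows, so rows that repeat a pose let the fingers close. It gives the time, the measured TCP pose, the force, the opening and the grip force at its end, in the units of the state.
- arm.get_state(): the state, without advancing time (a new reading comes with each control period).
- cams.grab_frame(name): name is "scene" or "top" or "wrist"; returns the picture (384x512x3 uint8, blue, green, red); there is no depth.
- cams.camera_info(name): a dict with "camera_matrix" (3x3 intrinsics, pixels), "R" (3x3) and "t" (3): a world point X has camera coordinates R X + t; the wrist camera has in their place "hand_eye" (4x4, takes a point from camera to tool coordinates, whose origin is the TCP and whose axes are the flange's). Camera axes: x right, y down, z forward; pixel columns grow to the right and rows downward; lengths in m; the calibration is good to about 2 mm. A picture is of the moment at which its call begins: read the wrist's pose just before it. camera_info takes no time and is no camera call.
- arm.job_done(): hands the job in; it is judged then, once.
The state is a dict: "t": time; "q": joint angles; "qd": joint speeds; "joint_efforts": joint torques, N m; "eef_pos": TCP position; "ee_rot": TCP orientation; "force": force on the tool from outside, world axes, zero at the start; "moment": the same for the moment, N m; "width": finger opening in m; "gripper_force": force on a finger pad.
Only numpy, scipy, OpenCV 4.12 (cv2) and the standard library are available. Lean on these libraries where they do the work, as an engineer would, in place of code of your own. Each camera call takes 0.05 s, during which the arm holds its last target. There are 200 camera calls.

## Working session

There is one attempt and no reset: what is moved stays moved. The work goes in short steps, Python scripts to look and compute and a shell command to move; the robot and the scene stay as the last step left them, time stands still between calls to the robot, and variables do not carry over. Pictures are saved under pics/ and viewed, at most 10 in all, crops included, and the job is handed in when it is done.

```bash
ls; mkdir -p pics; python3 - <<'E'
from station import arm,cams
import cv2
print(arm.get_state())
for n in("scene","top"):
    cv2.imwrite(f"pics/{n}0.png",cv2.resize(cams.grab_frame(n),(800,600),interpolation=cv2.INTER_CUBIC))
    print(n,cams.camera_info(n))
print(cams.camera_info("wrist"))
E
```

```text
pics
{'t': 0.0, 'q': array([ 1.63509845e+00,  3.59412393e-01,  1.10648922e-02, -3.70985097e-04,
       -1.22411798e+00, -2.88121306e-01]), 'qd': array([-1.10228443e-03,  1.19918656e-03, -7.56212611e-04,  1.72354416e-04,
       -1.47860454e-04,  5.85010550e-05]), 'joint_efforts': array([-2.75808407e-04, -5.82708907e+01,  2.93055117e+01,  6.99730933e+00,
        6.87092674e-03, -1.55447933e-04]), 'eef_pos': array([0.14971661, 0.65767696, 0.22560508]), 'ee_rot': array([ 3.13989319e+00, -1.39970124e-04, -2.23945402e-01]), 'force': array([ 0.10849722,  0.68154481, -0.56167878]), 'moment': array([ 0.01311075,  0.02921441, -0.01567915]), 'gripper_force': 0.0, 'width': 0.08748191963959955}
scene {'camera_matrix': array([[374.60499441,   0.        , 256.88125434],
       [  0.        , 374.60499441, 188.33472409],
       [  0.        ,   0.        ,   1.        ]]), 'R': array([[ 0.91111337, -0.41208237, -0.00778107],
       [-0.30918511, -0.67088037, -0.67403568],
       [ 0.27253805,  0.61652871, -0.73865781]]), 't': array([-0.38452067,  0.33810891,  0.65911616])}
top {'camera_matrix': arra
[... 214 characters left out ...]
,
       [-9.81388430e-01, -6.39606321e-04, -1.92032134e-01],
       [ 1.92028704e-01,  3.57332845e-03, -9.81382804e-01]]), 't': array([0.20852644, 0.5215181 , 1.0680408 ])}
{'camera_matrix': array([[301.43281188,   0.        , 265.07436043],
       [  0.        , 301.43281188, 189.97004227],
       [  0.        ,   0.        ,   1.        ]]), 'hand_eye': array([[-9.54699729e-04, -9.62566889e-01, -2.71042568e-01,
         7.26908023e-02],
       [ 9.99997324e-01, -3.47802725e-04, -2.28714549e-03,
         1.74752723e-04],
       [ 2.10726117e-03, -2.71044026e-01,  9.62564645e-01,
        -1.59019814e-01],
       [ 0.00000000e+00,  0.00000000e+00,  0.00000000e+00,
         1.00000000e+00]])}
```

View pics/scene0.png

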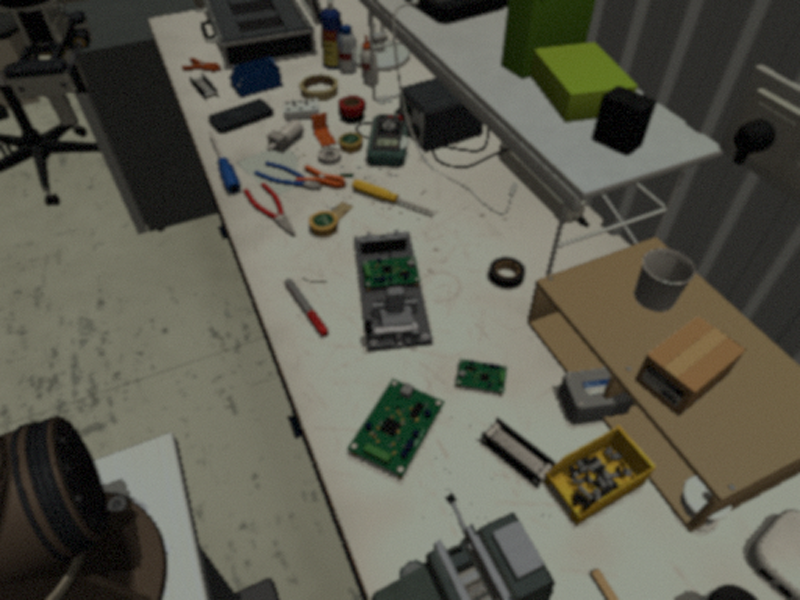

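View pics/top0.png

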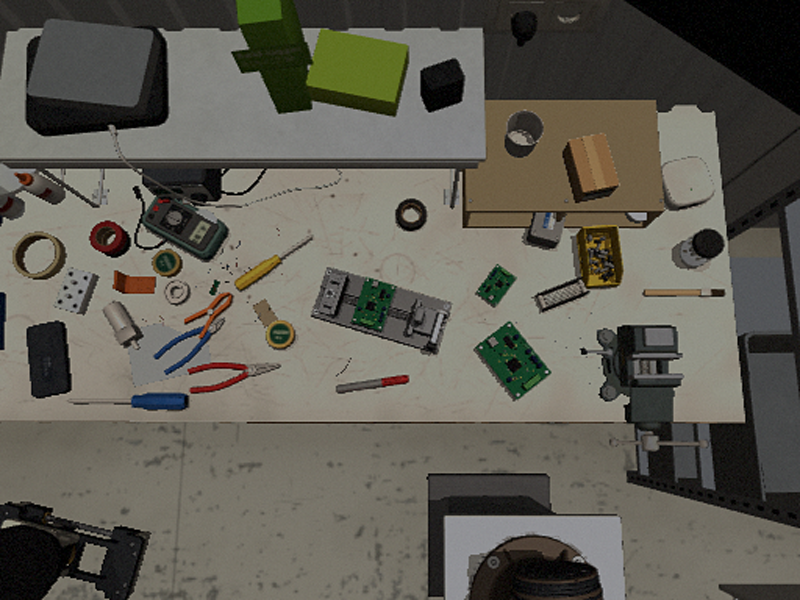

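The scene and top views both show the holder at about (381,310) in the enlarged top picture. The fence end is at upper left and the moving jaw at lower right, with the board between them. The loose green boards at (495,285) and (513,360) lie off the holder, so they are look-alikes. I'll confirm in an enlarged crop.

```bash
python3 - <<'E'
from station import arm,cams
import cv2,numpy as np
f=np.mean([cams.grab_frame("top").astype(float) for _ in range(6)],0).astype(np.uint8)
cv2.imwrite("pics/topavg.png",f)
c=f[165:235,195:295]
cv2.imwrite("pics/crop1.png",cv2.resize(c,(800,560),interpolation=cv2.INTER_CUBIC))
E
```

```text
(no output)
```

View pics/crop1.png

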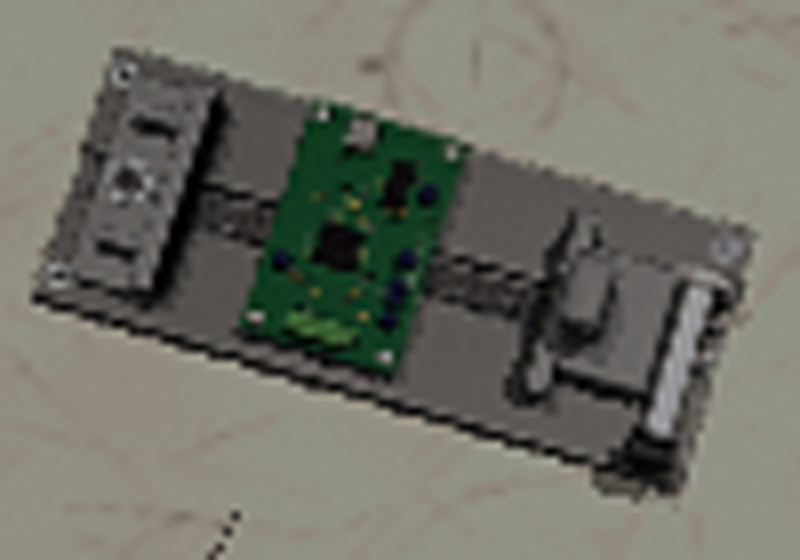

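The crop shows the fence at (150,190), the 60 mm board at (355,240), the jaw face at about (545,300), the thumb grip at (590,290), the pawl bar at (680,360) and the knob at (645,455). The plate corners are at (118,50), (755,232) and (35,297).

```bash
cat > h.py <<'E'
import numpy as np
from station import arm,cams
from scipy.spatial.transform import Rotation as Ro
def ray(name,uv,z,st=None):
    c=cams.camera_info(name);K=np.array(c["camera_matrix"])
    d=np.linalg.inv(K)@[uv[0],uv[1],1]
    if name=="wrist":
        H=np.array(c["hand_eye"]);R=Ro.from_euler("xyz",st["ee_rot"]).as_matrix()
        o=st["eef_pos"]+R@H[:3,3];d=R@H[:3,:3]@d
    else:
        R=np.array(c["R"]);o=-R.T@np.array(c["t"]);d=R.T@d
    return o+d*(z-o[2])/d[2]
E
python3 - <<'E'
from h import *
P=lambda x,y,z:ray("top",(195+(x+.5)/8-.5,165+(y+.5)/8-.5),z)
A,B,D=P(118,50,.012),P(755,232,.012),P(35,297,.012)
print(A,B,D,np.linalg.norm(A-B),np.linalg.norm(A-D))
u=A-B;yaw=np.arctan2(u[1],u[0]);v=D-A; print(yaw,np.arctan2(v[1],v[0])-np.pi/2)
c=(B+D)/2;c[2]=0;print("centre",c)
R=Ro.from_euler("z",yaw).as_matrix()
for n,p in dict(knob=P(645,455,.045),grip=P(592,283,.078),jawL=P(580,215,.04),jawR=P(535,395,.04),fA=P(220,95,.04),fB=P(155,295,.04),b1=P(325,103,.027),b2=P(470,150,.027),b3=P(400,375,.027),b4=P(243,330,.027)).items(): print(n,p.round(4),(R.T@(p-c)).round(4))
E
```

```text
[0.60761348 0.38096776 0.012     ] [0.53791039 0.14211986 0.012     ] [0.51317943 0.40894452 0.012     ] 0.2488108538075645 0.09849105933211803
1.2868512849308549 1.2827768946214357
centre [0.52554491 0.27553219 0.        ]
knob [0.4502 0.1839 0.045 ] [-0.1091  0.0467  0.045 ]
grip [0.5063 0.2028 0.078 ] [-0.0752 -0.0019  0.078 ]
jawL [0.5385 0.2071 0.04  ] [-0.0621 -0.0316  0.04  ]
jawR [0.4725 0.2232 0.04  ] [-0.0651  0.0363  0.04  ]
fA [0.5832 0.3388 0.04  ] [ 0.0769 -0.0376  0.04  ]
fB [0.5089 0.3606 0.04  ] [0.077  0.0398 0.04  ]
b1 [0.5834 0.3015 0.027 ] [ 0.0411 -0.0483  0.027 ]
b2 [0.5656 0.2477 0.027 ] [-0.0155 -0.0463  0.027 ]
b3 [0.4817 0.2725 0.027 ] [-0.0152  0.0412  0.027 ]
b4 [0.4983 0.3299 0.027 ] [0.0446 0.0414 0.027 ]
```

```bash
h="python3 -m handwheel"
$h '[[[0,0,0,0,0,0.124,0]]]'
$h '[[[0.5,0.35,0,0,0,0,0],[0.98,0.7,0,0,0,0,0]]]'
$h '[[[0.5,0.35,0,0,0,0,0],[0.98,0.7,0,0,0,0,0]]]'
$h '[[[0.5,0.35,0,0,0,0,0],[0.98,0.7,0,0,0,0,0]]]'
$h '[[[0.5,0.35,0,0,0,0,0],[0.98,0.7,0,0,0,0,0]]]'
$h '[[[0.5,0.35,0,0,0,0,0],[0.98,0.7,0,0,0,0,0]]]'
$h '[[[0.5,0.35,0,0,0,0,0],[0.98,0.7,0,0,0,0,0],[0.98,0.7,0,0,0,0,0]]]'
python3 - <<'E'
from h import *
import cv2,pickle
s=arm.get_state();f=cams.grab_frame("wrist")
pickle.dump(s,open("s1.pkl","wb"));cv2.imwrite("pics/w1.png",cv2.resize(f,(800,600),interpolation=cv2.INTER_CUBIC))
E
```

```text
t: 0.52
eef_pos: [0.1498, 0.6581, 0.2265]
ee_rot: [3.142, -0.0, -0.287]
force: [-0.1, -0.9, -0.2]
width: 0.0875
gripper_force: 0.0
t: 0.78
eef_pos: [0.2096, 0.5815, 0.2262]
ee_rot: [3.141, -0.0, -0.285]
force: [1.6, -0.4, -0.2]
width: 0.0879
gripper_force: 0.0
t: 1.02
eef_pos: [0.2695, 0.5052, 0.2267]
ee_rot: [-3.141, -0.0, -0.286]
force: [0.8, -0.5, -0.6]
width: 0.0877
gripper_force: 0.0
t: 1.27
eef_pos: [0.3289, 0.4293, 0.2268]
ee_rot: [-3.141, -0.0, -0.286]
force: [0.4, 0.2, 0.0]
width: 0.0881
gripper_force: 0.0
t: 1.52
eef_pos: [0.3883, 0.3535, 0.2269]
ee_rot: [-3.141, -0.0, -0.286]
force: [0.5, 0.4, -0.4]
width: 0.0877
gripper_force: 0.0
t: 1.78
eef_pos: [0.4478, 0.2777, 0.2269]
ee_rot: [-3.141, -0.0, -0.286]
force: [0.7, 1.5, -0.5]
width: 0.0876
gripper_force: 0.0
t: 2.15
eef_pos: [0.5077, 0.2008, 0.2264]
ee_rot: [3.141, -0.0, -0.29]
force: [0.0, 0.2, -0.7]
width: 0.0875
gripper_force: 0.0
```

View pics/w1.png

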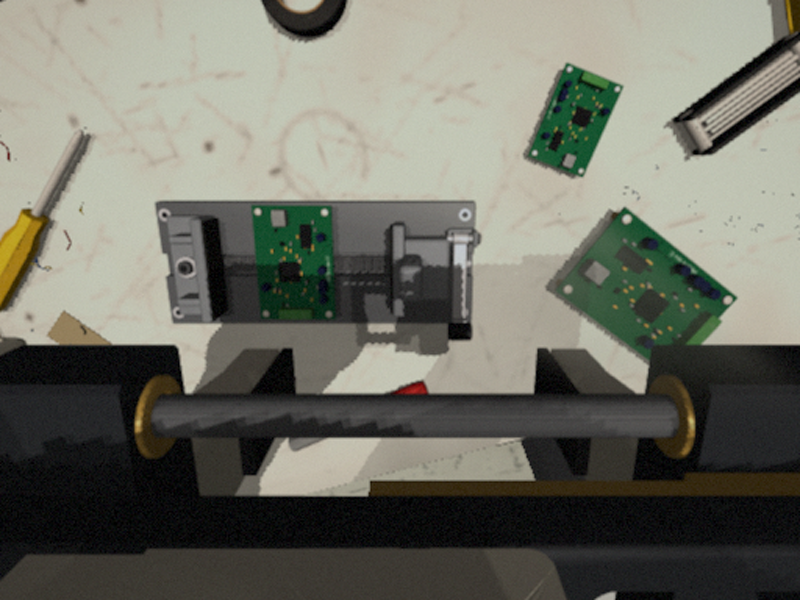

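The wrist view shows the holder with its rear edge from (157,202) to (475,202). The jaw plate is at x≈391–404, the grip top at about (411,270), the knob at (460,331), the fence rubber face at about (212–222,218–320) and the board from (252,206) to (332,320).

```bash
python3 - <<'E'
from h import *
import pickle,cv2
s=pickle.load(open("s1.pkl","rb"));print(s["eef_pos"],s["ee_rot"])
P=lambda x,y,z:ray("wrist",((x+.5)*.64-.5,(y+.5)*.64-.5),z,s)
A,B,C,D=P(157,202,.012),P(475,202,.012),P(470,322,.012),P(175,322,.012)
u=A-B;print("len",np.linalg.norm(u),"yaw",np.arctan2(u[1],u[0]))
c=np.array([.5255,.2755,0]);R=Ro.from_euler("z",1.285).as_matrix()
for n,p in dict(A=A,B=B,C=C,D=D,knob=P(460,331,.045),grip=P(411,270,.078),jaw=P(391,270,.04),fence=P(212,270,.04),b1=P(252,206,.027),b3=P(332,320,.027)).items(): print(n,p.round(4),(R.T@(p-c)).round(4))
f=cv2.imread("pics/w1.png")[190:350,370:500];cv2.imwrite("pics/w1c.png",cv2.resize(f,None,fx=4.5,fy=3.75*1,interpolation=cv2.INTER_CUBIC))
E
```

```text
[0.50767254 0.20079678 0.22643976] [ 3.14118464e+00 -6.79483563e-06 -2.89632691e-01]
len 0.24803592892262846 yaw 1.2803345146447125
A [0.608 0.381 0.012] [ 0.1245 -0.0494  0.012 ]
B [0.537  0.1434 0.012 ] [-0.1235 -0.0482  0.012 ]
C [0.4427 0.1724 0.012 ] [-0.1223  0.0504  0.012 ]
D [0.5133 0.4089 0.012 ] [0.1246 0.0493 0.012 ]
knob [0.4497 0.1822 0.045 ] [-0.1108  0.0464  0.045 ]
grip [0.5131 0.2021 0.078 ] [-0.074  -0.0088  0.078 ]
jaw [0.5095 0.2192 0.04  ] [-0.0586 -0.0005  0.04  ]
fence [0.5479 0.3479 0.04  ] [ 0.0758 -0.0011  0.04  ]
b1 [0.5836 0.3059 0.027 ] [ 0.0455 -0.0472  0.027 ]
b3 [0.4814 0.2783 0.027 ] [-0.0098  0.0431  0.027 ]
```

View pics/w1c.png

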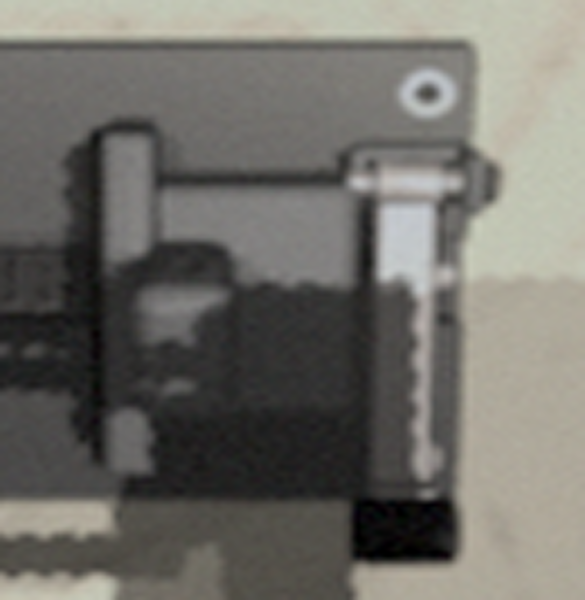

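```bash
h="python3 -m handwheel"
$h '[[[-0.05,-0.033,0.5,0,0,0,0],[-0.05,-0.033,1,0,0,0,0]]]'
$h '[[[0,0,0.5,0,0,0,60],[0,0,0.9,0,0,0,120],[0,0,0.9,0,0,0,120]]]'
$h '[[[0,0,0.15,0,0,0,140],[0,0,0.34,0,0,0,140],[0,0,0.34,0,0,0,140],[0,0,0.34,0,0,0,140]]]' 10
$h '[[[0,0,0,0,0,0,255],[0,0,0,0,0,0,255],[0,0,0,0,0,0,255],[0,0,0,0,0,0,255]]]' 10
```

```text
t: 2.45
eef_pos: [0.503, 0.208, 0.1463]
ee_rot: [-3.14, -0.001, -0.285]
force: [-0.5, 0.4, -0.3]
width: 0.0878
gripper_force: 0.0
t: 2.82
eef_pos: [0.5015, 0.2065, 0.0726]
ee_rot: [3.138, 0.003, -0.285]
force: [1.0, 0.4, 0.7]
width: 0.0628
gripper_force: 0.0
t: 3.32
eef_pos: [0.5035, 0.2069, 0.0477]
ee_rot: [-3.141, -0.0, -0.286]
force: [-0.5, 0.0, -0.6]
width: 0.0398
gripper_force: 0.0
t: 3.82
eef_pos: [0.5033, 0.2064, 0.0476]
ee_rot: [3.141, -0.0, -0.286]
force: [-1.1, -3.4, 3.9]
width: 0.0159
gripper_force: 10.0
```

```bash
h="python3 -m handwheel"
$h '[[[0,-0.12,0,0,0,0,255],[0,-0.24,0,0,0,0,255],[0,-0.36,0,0,0,0,255],[0,-0.48,0,0,0,0,255],[0,-0.48,0,0,0,0,255]]]'
$h '[[[0,-0.06,0,0,0,0,255],[0,-0.12,0,0,0,0,255],[0,-0.18,0,0,0,0,255],[0,-0.24,0,0,0,0,255],[0,-0.24,0,0,0,0,255]]]'
$h '[[[0,-0.03,0,0,0,0,255],[0,-0.06,0,0,0,0,255],[0,-0.06,0,0,0,0,255],[0,-0.06,0,0,0,0,255]]]'
python3 - <<'E'
from h import *
import cv2,pickle
s=arm.get_state();print(s["eef_pos"],s["force"]);f=cams.grab_frame("wrist")
pickle.dump(s,open("s2.pkl","wb"));cv2.imwrite("pics/w2.png",cv2.resize(f,(800,600),interpolation=cv2.INTER_CUBIC))
E
```

```text
t: 4.45
eef_pos: [0.5149, 0.2452, 0.0476]
ee_rot: [-3.14, -0.001, -0.285]
force: [1.1, 1.8, 3.7]
width: 0.0159
gripper_force: 10.0
t: 5.08
eef_pos: [0.5199, 0.2622, 0.0476]
ee_rot: [-3.142, -0.0, -0.286]
force: [0.7, -3.2, 5.2]
width: 0.0159
gripper_force: 10.0
t: 5.58
eef_pos: [0.5212, 0.2667, 0.0476]
ee_rot: [-3.141, -0.0, -0.286]
force: [0.1, -2.9, 4.4]
width: 0.0158
gripper_force: 10.0
[0.52120046 0.26671413 0.04761554] [ 0.13092912 -2.86108486  4.41101801]
```

View pics/w2.png

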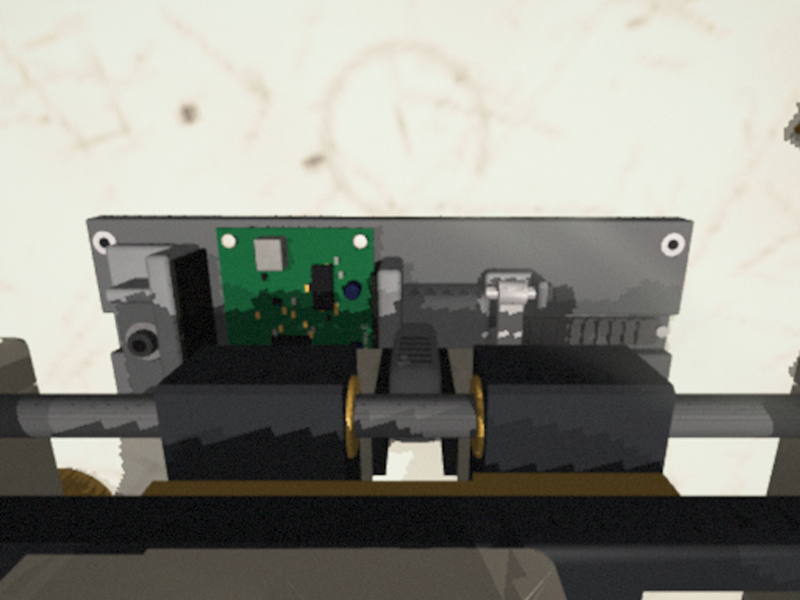

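The board now touches the moving jaw: its right edge is at x≈374 and the jaw face at about 378. Its left edge at x≈218 is about 4–10 mm short of the fence. I'll continue in small steps and watch the force.

```bash
h="python3 -m handwheel"
$h '[[[0,-0.025,0,0,0,0,255],[0,-0.05,0,0,0,0,255],[0,-0.05,0,0,0,0,255]]]'|egrep 'eef|force'
$h '[[[0,-0.0125,0,0,0,0,255],[0,-0.025,0,0,0,0,255],[0,-0.025,0,0,0,0,255]]]'|egrep 'eef|force'
```

```text
eef_pos: [0.5224, 0.2706, 0.0476]
force: [0.9, -3.3, 6.0]
gripper_force: 10.0
eef_pos: [0.5229, 0.2723, 0.0476]
force: [1.3, -4.1, 6.1]
gripper_force: 10.0
```

```bash
h="python3 -m handwheel"
$h '[[[0,-0.0125,0,0,0,0,255],[0,-0.0125,0,0,0,0,255]]]'|egrep 'eef|force'
$h '[[[0,-0.0125,0,0,0,0,255],[0,-0.0125,0,0,0,0,255]]]'|egrep 'eef|force'
```

```text
eef_pos: [0.5231, 0.2732, 0.0476]
force: [0.9, -4.0, 5.3]
gripper_force: 10.0
eef_pos: [0.5234, 0.2741, 0.0476]
force: [0.6, -4.6, 5.1]
gripper_force: 10.0
```

```bash
h="python3 -m handwheel"
$h '[[[0,-0.01,0,0,0,0,255],[0,-0.01,0,0,0,0,255]]]'|egrep 'eef|force: \['
```

```text
eef_pos: [0.5237, 0.2749, 0.0476]
force: [1.3, -4.6, 6.2]
```

```bash
h="python3 -m handwheel"
$h '[[[0,-0.01,0,0,0,0,255],[0,-0.01,0,0,0,0,255]]]'|egrep 'eef|force: \['
```

```text
eef_pos: [0.5239, 0.2757, 0.0476]
force: [1.4, -2.8, 6.8]
```

```bash
h="python3 -m handwheel"
$h '[[[0,-0.01,0,0,0,0,255],[0,-0.01,0,0,0,0,255]]]'|egrep 'eef|force: \['
```

```text
eef_pos: [0.5242, 0.2768, 0.0476]
force: [0.9, -2.4, 5.7]
```

```bash
h="python3 -m handwheel"
$h '[[[0,-0.01,0,0,0,0,255],[0,-0.01,0,0,0,0,255]]]'|egrep 'eef|force: \['
```

```text
eef_pos: [0.5242, 0.2769, 0.0476]
force: [0.9, -5.4, 6.6]
```

```bash
h="python3 -m handwheel"
$h '[[[0,-0.01,0,0,0,0,255],[0,-0.01,0,0,0,0,255]]]'|egrep 'eef|force: \['
```

```text
eef_pos: [0.5242, 0.2769, 0.0476]
force: [0.7, -7.2, 7.8]
```

```bash
python3 - <<'E'
from h import *
import cv2,pickle
s=arm.get_state();f=cams.grab_frame("wrist")
pickle.dump(s,open("s3.pkl","wb"));cv2.imwrite("pics/w3.png",cv2.resize(f[130:230,40:290],(800,320),interpolation=cv2.INTER_CUBIC))
E
```

```text
(no output)
```

View pics/w3.png

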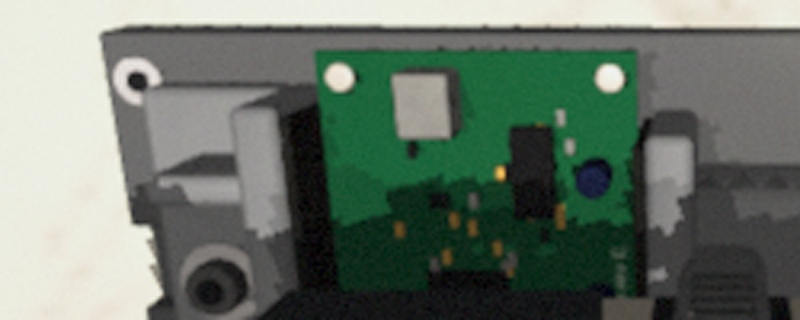

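The board's left edge lies on the dark rubber of the fence (x≈320) and its right edge on the jaw (x≈640), and the motion has stopped. One more small step should confirm the nip.

```bash
h="python3 -m handwheel"
$h '[[[0,-0.015,0,0,0,0,255],[0,-0.015,0,0,0,0,255]]]'|egrep 'eef|force: \['
```

```text
eef_pos: [0.5242, 0.277, 0.0476]
force: [-0.1, -11.8, 10.6]
```

```bash
h="python3 -m handwheel"
$h '[[[0,0.03,0,0,0,0,255],[0,0.03,0,0,0,0,150],[0,0.03,0,0,0,0,140],[0,0.03,0,0,0,0,140]]]'|egrep 'eef|force: \[|wid'
$h '[[[0,0,-0.4,0,0,0,140],[0,0,-0.75,0,0,0,140],[0,0,-0.75,0,0,0,140]]]'|egrep 'eef|force: \[|wid'
$h '[[[-0.3,0.22,0,0,0,0,162],[-0.575,0.44,0,0,0,0,162],[-0.575,0.44,0,0,0,0,162],[-0.575,0.44,0,0,0,0,162]]]'
python3 - <<'E'
from h import *
import cv2,pickle
s=arm.get_state();f=cams.grab_frame("wrist")
pickle.dump(s,open("s4.pkl","wb"));cv2.imwrite("pics/w4.png",cv2.resize(f,(800,600),interpolation=cv2.INTER_CUBIC))
p=s["eef_pos"];R=Ro.from_euler("z",1.285).as_matrix()
g=np.array([.5242,.2770,0]);k=g+R@[-.037,.046,0];d=k-p;d[2]=0
T=Ro.from_euler("xyz",s["ee_rot"]).as_matrix();print(k,T.T@d/.08)
E
```

```text
eef_pos: [0.5238, 0.2773, 0.047]
force: [0.9, 0.9, 0.5]
width: 0.0381
eef_pos: [0.5251, 0.2783, 0.1097]
force: [-0.1, -0.1, -0.0]
width: 0.0401
t: 9.8
eef_pos: [0.4702, 0.2566, 0.1072]
ee_rot: [-3.141, -0.0, -0.285]
force: [0.4, -0.5, 0.3]
width: 0.0317
gripper_force: 0.0
[0.46963478 0.25446921 0.        ] [ 1.22920576e-03  2.72406028e-02 -4.11436566e-06]
```

View pics/w4.png

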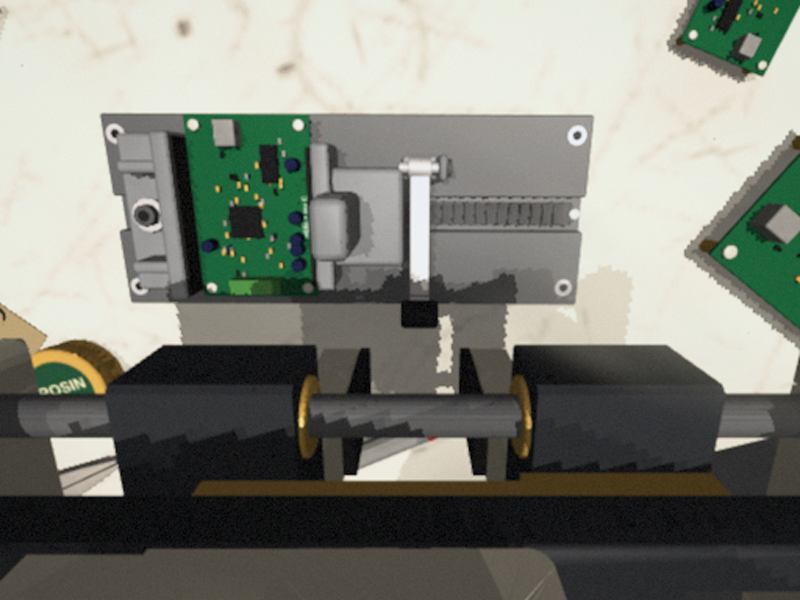

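The board is nipped square between the fence (x≈190) and the jaw (x≈315). The knob is at about (419,314), between the finger tips in x. Next I check its position.

```bash
python3 - <<'E'
from h import *
import pickle
s=pickle.load(open("s4.pkl","rb"))
P=lambda x,y,z:ray("wrist",((x+.5)*.64-.5,(y+.5)*.64-.5),z,s)
T=Ro.from_euler("xyz",s["ee_rot"]).as_matrix()
for q in [(419,302),(419,314),(419,327)]:
  p=P(*q,.047);print(p.round(4),(T.T@(p-s["eef_pos"])/.08).round(3))
E
```

```text
[0.4778 0.2524 0.047 ] [0.106 0.023 0.753]
[0.4719 0.2541 0.047 ] [0.03  0.024 0.753]
[0.4655 0.256  0.047 ] [-0.054  0.024  0.753]
```

```bash
h="python3 -m handwheel"
$h '[[[0.015,0.026,0.35,0,0,0,162],[0.015,0.026,0.7,0,0,0,162],[0.015,0.026,0.7,0,0,0,162]]]'|egrep 'eef|force: \[|wid'
$h '[[[0,0,0.17,0,0,0,162],[0,0,0.34,0,0,0,162],[0,0,0.34,0,0,0,162]]]'|egrep 'eef|force: \[|wid'
$h '[[[0,0,0,0,0,0,255],[0,0,0,0,0,0,255],[0,0,0,0,0,0,255],[0,0,0,0,0,0,255]]]' 12
```

```text
eef_pos: [0.4698, 0.2529, 0.0493]
force: [-0.6, -0.0, 0.7]
width: 0.0315
eef_pos: [0.47, 0.2534, 0.0232]
force: [0.2, -0.3, 0.1]
width: 0.0318
t: 11.1
eef_pos: [0.4707, 0.2542, 0.0245]
ee_rot: [-3.141, -0.0, -0.286]
force: [-0.2, 0.5, 1.0]
width: 0.0178
gripper_force: 12.0
```

```bash
h="python3 -m handwheel"
$h '[[[0.01,0,-0.06,0,0,0,255],[0.025,0,-0.12,0,0,0,255],[0.04,0,-0.17,0,0,0,255],[0.055,0,-0.21,0,0,0,255],[0.055,0,-0.21,0,0,0,255]]]'
python3 - <<'E'
from h import *
import cv2,pickle
s=arm.get_state();f=cams.grab_frame("wrist")
pickle.dump(s,open("s5.pkl","wb"));cv2.imwrite("pics/w5.png",cv2.resize(f,(800,600),interpolation=cv2.INTER_CUBIC))
E
```

```text
t: 11.72
eef_pos: [0.4754, 0.2527, 0.0415]
ee_rot: [-3.141, -0.001, -0.286]
force: [5.2, -0.2, -3.1]
width: 0.0179
gripper_force: 12.0
```

View pics/w5.png

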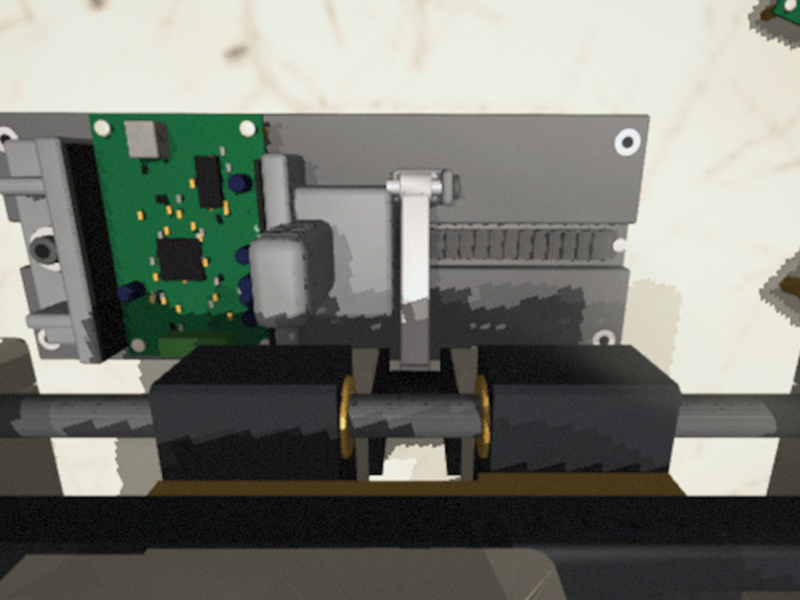

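The pawl arm is lifted with the knob held at about (415,365), and the board is still against both jaws. Now I ease the jaw back 5 mm.

```bash
h="python3 -m handwheel"
$h '[[[0,0.02,0,0,0,0,255],[0,0.04,0,0,0,0,255],[0,0.068,0,0,0,0,255],[0,0.068,0,0,0,0,255],[0,0.068,0,0,0,0,255]]]'
python3 - <<'E'
from h import *
s=arm.get_state();u=np.array([.284,.959])
print((s["eef_pos"][:2]-[.4754,.2527])@u,(s["eef_pos"][:2]-[.4707,.2542])@u)
E
```

```text
t: 12.4
eef_pos: [0.4737, 0.2477, 0.0413]
ee_rot: [-3.141, -0.001, -0.286]
force: [5.2, -0.3, -3.1]
width: 0.0179
gripper_force: 12.0
-0.005313131780210664 -0.00541683178021067
```

```bash
h="python3 -m handwheel"
$h '[[[-0.015,0,0.04,0,0,0,255],[-0.03,0,0.09,0,0,0,255],[-0.045,0,0.15,0,0,0,255],[-0.05,0,0.18,0,0,0,255],[-0.05,0,0.18,0,0,0,255]]]'
$h '[[[0,0,0,0,0,0,200],[0,0,0,0,0,0,162],[0,0,0,0,0,0,162],[0,0,0,0,0,0,162]]]'|egrep 'eef|force: \[|wid'
$h '[[[0,0,-0.4,0,0,0,162],[0,0,-0.8,0,0,0,162],[0,0,-1,0,0,0,162],[0,0,-1,0,0,0,162]]]'
python3 - <<'E'
from h import *
import cv2,pickle
s=arm.get_state();f=cams.grab_frame("wrist")
pickle.dump(s,open("s6.pkl","wb"));cv2.imwrite("pics/w6.png",cv2.resize(f[50:230,40:410],(800,389),interpolation=cv2.INTER_CUBIC))
E
```

```text
t: 13.02
eef_pos: [0.4686, 0.2484, 0.0261]
ee_rot: [3.141, 0.001, -0.286]
force: [-4.7, 3.2, 2.5]
width: 0.0175
gripper_force: 12.0
eef_pos: [0.4693, 0.2484, 0.0265]
force: [-0.2, -0.2, 0.4]
width: 0.0318
t: 14.02
eef_pos: [0.4699, 0.2491, 0.1078]
ee_rot: [-3.139, -0.001, -0.286]
force: [-0.3, 0.3, 0.6]
width: 0.0321
gripper_force: 0.0
```

View pics/w6.png

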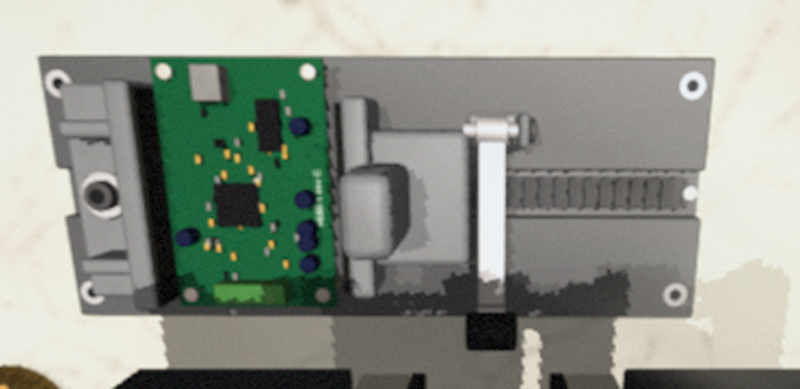

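The final view shows the board standing square, a thin gap between its right edge (x≈330) and the jaw face (x≈343), the pawl down and the knob at (491,330). I'll work out the gap from these pixels.

```bash
python3 - <<'E'
from h import *
import pickle
c=np.array([.5255,.2755,0]);R=Ro.from_euler("z",1.285).as_matrix()
s4=pickle.load(open("s4.pkl","rb"));s=pickle.load(open("s6.pkl","rb"))
k=800/370
P=lambda x,y,z:(R.T@(ray("wrist",(40+(x+.5)/k-.5,50+(y+.5)/k-.5),z,s)-c)).round(4)
Q=lambda x,y,z:(R.T@(ray("wrist",((x+.5)*.64-.5,(y+.5)*.64-.5),z,s4)-c)).round(4)
print("knob nip",Q(419,314,.047),"now",P(491.5,331,.047))
print("board R",P(331,180,.027),"L",P(165,180,.027),"jaw",P(342,120,.04))
print("nip: boardR",Q(311,205,.027),"jaw",Q(312,160,.04))
E
```

```text
knob nip [-0.0356  0.0454  0.047 ] now [-0.042   0.0453  0.047 ]
board R [ 0.0164 -0.0059  0.027 ] L [ 0.0768 -0.0059  0.027 ] jaw [ 0.0082 -0.0268  0.04  ]
nip: boardR [ 0.0184 -0.0054  0.027 ] jaw [ 0.0139 -0.0269  0.04  ]
```

```bash
python3 - <<'E'
from h import *
import pickle,cv2
c=np.array([.5255,.2755,0]);R=Ro.from_euler("z",1.285).as_matrix()
s4=pickle.load(open("s4.pkl","rb"));a=cv2.imread("pics/w4.png")
s=arm.get_state();print(s["eef_pos"])
b=cv2.resize(np.mean([cams.grab_frame("wrist").astype(np.float32) for _ in range(6)],0).astype(np.uint8),(800,600),interpolation=cv2.INTER_CUBIC)
L=lambda x,y,z,st:(R.T@(ray("wrist",((x+.5)*.64-.5,(y+.5)*.64-.5),z,st)-c))
for n,(x,y,w,h,z) in dict(screwR=(562,120,30,30,.012),screwR2=(548,275,32,25,.012),screwL=(104,122,22,24,.012),hinge=(396,150,60,60,.034),bar=(400,165,40,80,.04),jawtop=(308,140,30,50,.04),knob=(397,300,44,30,.047),board=(190,150,90,100,.03)).items():
    r=cv2.matchTemplate(b,a[y:y+h,x:x+w],cv2.TM_CCOEFF_NORMED);_,m,_,(X,Y)=cv2.minMaxLoc(r)
    q=r[Y,X-1:X+2];X2=X+.5*(q[0]-q[2])/(q[0]-2*q[1]+q[2])
    d=L(X2+w/2,Y+h/2,z,s)-L(x+w/2,y+h/2,z,s4);print(n,round(float(m),3),(d[:2]*1e3).round(2))
E
```

```text
[0.46933068 0.24863713 0.10672084]
screwR 0.982 [ 0.33 -0.42]
screwR2 0.963 [0.34 0.17]
screwL 0.932 [ 1.48 -0.09]
hinge 0.991 [-5.37 -0.08]
bar 0.994 [-5.41 -0.1 ]
jawtop 0.977 [-5.23 -0.15]
knob 0.955 [-5.42 -0.08]
board 0.976 [ 0.97 -0.1 ]
```

The image puts the play at roughly 5.4–6.2 mm, a little over 5. Re-gripping the thumb grip will measure the jaw directly against the nip pose, and I can trim it if needed.

```bash
h="python3 -m handwheel"
$h '[[[0.28,-0.235,0,0,0,0,140],[0.5576,-0.469,0,0,0,0,140],[0.5576,-0.469,0,0,0,0,140]]]'|egrep 'eef|force: \[|wid'
$h '[[[0,0,0.3,0,0,0,140],[0,0,0.6,0,0,0,140],[0,0,0.739,0,0,0,140],[0,0,0.739,0,0,0,140],[0,0,0.739,0,0,0,140]]]'|egrep 'eef|force: \[|wid'
$h '[[[0,0,0,0,0,0,200],[0,0,0,0,0,0,255],[0,0,0,0,0,0,255],[0,0,0,0,0,0,255],[0,0,0,0,0,0,255]]]' 8
python3 -c "
from h import *
s=arm.get_state();print((s['eef_pos'][:2]-[.5242,.2770])@np.array([.284,.959]))"
```

```text
eef_pos: [0.5239, 0.2725, 0.1056]
force: [-1.3, -1.1, -0.7]
width: 0.0394
eef_pos: [0.523, 0.2724, 0.0483]
force: [0.5, -0.4, 0.1]
width: 0.0396
t: 16.0
eef_pos: [0.5228, 0.272, 0.0478]
ee_rot: [-3.142, -0.0, -0.286]
force: [-1.7, -1.1, 4.9]
width: 0.0158
gripper_force: 8.0
-0.005244031041689377
```

Held by the grip, the jaw sits 5.2 mm back from the nip, so it needs no trimming. I release it and go clear.

```bash
h="python3 -m handwheel"
$h '[[[0,0,0,0,0,0,200],[0,0,0,0,0,0,140],[0,0,0,0,0,0,140],[0,0,0,0,0,0,140]]]'|egrep 'eef|force: \[|wid'
$h '[[[0,0,-0.4,0,0,0,140],[0,0,-0.8,0,0,0,140],[0,0,-1,0,0,0,140]]]'|egrep 'force: \['
$h '[[[-0.3,0.22,0,0,0,0,162],[-0.5576,0.469,0.2,0,0,0,162],[-0.5576,0.469,0.28,0,0,0,162],[-0.5576,0.469,0.28,0,0,0,162]]]'|egrep 'eef|force: \['
python3 - <<'E'
from h import *
import pickle,cv2
c=np.array([.5255,.2755,0]);R=Ro.from_euler("z",1.285).as_matrix()
s4=pickle.load(open("s4.pkl","rb"));a=cv2.imread("pics/w4.png")
s=arm.get_state();print(s["eef_pos"])
b=cv2.resize(np.mean([cams.grab_frame("wrist").astype(np.float32) for _ in range(6)],0).astype(np.uint8),(800,600),interpolation=cv2.INTER_CUBIC)
L=lambda x,y,z,st:(R.T@(ray("wrist",((x+.5)*.64-.5,(y+.5)*.64-.5),z,st)-c))
for n,(x,y,w,h,z) in dict(screwR=(562,120,30,30,.012),hinge=(396,150,60,60,.034),bar=(400,165,40,80,.04),jawtop=(308,140,30,50,.04),knob=(397,300,44,30,.047),board=(190,150,90,100,.03)).items():
    r=cv2.matchTemplate(b,a[y:y+h,x:x+w],cv2.TM_CCOEFF_NORMED);_,m,_,(X,Y)=cv2.minMaxLoc(r)
    q=r[Y,X-1:X+2];X2=X+.5*(q[0]-q[2])/(q[0]-2*q[1]+q[2])
    d=L(X2+w/2,Y+h/2,z,s)-L(x+w/2,y+h/2,z,s4);print(n,round(float(m),3),(d[:2]*1e3).round(2))
E
```

```text
eef_pos: [0.5227, 0.272, 0.0473]
force: [0.6, 0.3, -0.0]
width: 0.0384
force: [0.1, -0.4, -1.3]
eef_pos: [0.4695, 0.2487, 0.1047]
force: [0.6, -1.0, 0.5]
[0.46945767 0.24865503 0.10466941]
screwR 0.98 [-0.35  0.53]
hinge 0.989 [-5.54  0.22]
bar 0.993 [-5.6   0.09]
jawtop 0.973 [-5.68  0.21]
knob 0.958 [-5.56 -0.34]
board 0.976 [-0.74  0.65]
```

```bash
python3 -c "
from station import arm
print(arm.job_done())"
```

```text
the job is handed in; nothing more can be done
None
```

The board was nipped gently against the fence, then the jaw was eased back to leave about 5 mm of play (5.2 mm at the arm, about 5.0 mm by camera), with the pawl down, the board still standing in the holder, and the job handed in.

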